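# Seat the keyed shaft in the gear hub and hold it home

### The arm

A 6-joint arm with a two-finger parallel gripper is mounted at the origin on the work surface. World frame = base frame: x ahead of the robot, y to its left, z up, the work surface at z = 0. Lengths are in m, angles in rad, forces in N, time in s.
With the tool pointing down it reaches from about 0.35 to 0.775 m from the base axis. Payload 5.5 kg.
Tool frame: the origin (TCP) lies at the very end of the fingers, on their centre line; the grasp point (between the pads) lies env.grasp_offset behind it (env.grasp_offset is the distance from the TCP to the grasp point, in m); z points along the fingers, y is the direction in which the jaws open and shut (so a half turn about z gives the same grasp; the last joint's range is limited). The gripper opens to 85 mm and grips with 20 to 120 N. Pads are 22 mm wide; open, the fingers measure 114 mm over their backs; the gripper's body (76 mm by 85 mm) begins 54 mm behind the grasp point. The pads swing forward as they close: fully open they stand 13 mm farther back than shut.
Start: joints at [0.995, 0.313, 0.046, 1.304, 0, 1.431], TCP at [0.243, 0.521, 0.231] pointing down, gripper open.
Joint ranges: [-2.76, 2.76], [-0.86, 1.69], [-1.03, 1.26], [-2.2, 2.34], [-1.47, 1.5], [-3.14, 3.14]. Speed limits (rad/s): [2.57, 2.57, 3.14, 3.14, 3.14, 3.14].

### API

Orientations are given as a unit quaternion [w, x, y, z].
In Python, from plant import env gives the robot as it stands. The module is installed in compiled form; this text tells all that it offers.
- The arm moves only by the tool jog_arm, never from a script. Its arguments are lists of equal length, an entry for each row: "gripper": the closure, from 0 (fully open) to 1 (shut); "slide": the shift along the tool's x, y, z in units of 150 mm (1.0 is 150 mm), a list of three; "turn": the turn about the tool's z in units of 90 degrees (1.0 is 90 degrees). In form: {"gripper": [gripper, ...], "slide": [[x, y, z], ...], "turn": [turn, ...]}. A call has 1 to 12 rows; each row is the pose to reach, as a shift and turn from the pose commanded when the call began, along the tool's axes at that moment; what a row does not reach only later rows make up. A row lasts 1/12 s, in which the tool goes at most 41.7 mm and 7.16 degrees, less where a joint would pass 70% of its speed; a pose out of reach is approached as far as the arm can. A call with a number of a shift or a turn outside -1 to 1 is refused whole. A call with a gripper value outside its range is refused whole. The fingers move at their own pace and stop on an object; "grip_force" is the grip in N (left out, the last holds). Time passes only in rows, so rows that repeat a pose let the fingers close. It gives the time, the measured TCP pose, the force and the opening at its end, in the units of the state.
- env.state(): the state, without advancing time (a new reading comes with each control period).
- env.get_image(name): name is "side" or "top" or "wrist"; returns (picture, depth): 480x640x3 uint8, blue, green, red; 480x640 float32, m along the optical axis (not along the pixel's ray), 0 where there is no reading.
- env.get_calibration(name): a dict with "fx", "fy", "cx", "cy" (pixels), "k1" (the pictures are not rectified: a ray, as slopes to the right and down, at radius r is drawn at 1 + k1 r^2 times it, then the intrinsics apply), "T" (4x4, takes a point from camera to world coordinates). Camera axes: x right, y up, looking along -z (the intrinsics and any distortion apply to the point x, -y, -z); pixel columns grow to the right and rows downward; lengths in m; the calibration is good to about 2 mm. A picture is of the moment at which its call begins: read the wrist's pose just before it. get_calibration takes no time and is no camera call; for the wrist camera it gives the pose at the moment of the call.
- env.close_job(): hands the job in, once; it reports no verdict.
The state is a dict: "time_s": time; "qpos": joint angles; "joint_vel": joint speeds; "joint_efforts": joint torques, N m; "ee_pos": TCP position; "tool_rot": TCP orientation; "force": force on the tool from outside, world axes, zero at the start; "torque": the same for the moment, N m; "gripper_width": finger opening in m.
Only numpy, scipy, OpenCV 4.12 (cv2) and the standard library are available. Lean on these libraries where they do the work, as an engineer would, in place of code of your own. Each camera call takes 0.05 s, during which the arm holds its last target.

### The job

Take the keyed shaft (the only one with a key along its side) out of the rack and put its nose in the bore of the gear on the stand. Turn it until its key slips into the keyway, then keep pushing against the spring until its collar sits fully down on the hub. Finish still holding it pressed home, so that the set screw can be tightened, and leave the other parts standing where they are.

Things in the scene. Friction and masses are not known exactly. Their poses are not given: they have to be found in the camera images.
- shaft: Steel keyed shaft, 140 mm long, 0.3-0.5 kg, loose, nose down in any one of the rack's holes. Origin at the centre of its foot (lower end), z up, x towards its key. Upward: tapered nose 0-10 mm (diameter 16 to 26), round body of diameter 26 to 70 mm, collar of diameter 38 at 70-78 mm, neck of diameter 26 to 95 mm, 22 x 22 mm square end (faces along x and y) to 140 mm.
- shaft_key (a point): Lower end of the shaft's only key, 30 mm above the foot, 17.5 mm from the axis (its outer edge). The key is 8 mm wide and runs up to 62 mm above the foot. Axes as the shaft's.
- shaft_grip (a point): Middle of the shaft's square grip end, 117.5 mm above its foot, on the axis (axes as the shaft's).
- shaft_shoulder (a point): Centre of the lower face of the shaft's collar, 70 mm above its foot (axes as the shaft's). It meets gear_mouth when the shaft is home.
- gear: Steel gear, diameter 120 mm, with raised hub of diameter 64 mm, fixed flat on a round grey stand (base diameter 136 mm); it does not turn. Origin on the table under the bore's axis, z up, x from the axis towards the keyway. Gear disc top 80 mm, hub top 105 mm above the table. The bore, diameter 28 mm, runs straight down through hub and stand.
- gear_mouth (a point): Centre of the bore's mouth, on the hub's top face, 105 mm above the table (axes as the gear's).
- gear_keyway (a point): Keyway's outer wall at the hub's top face, 20 mm from the bore's axis on the gear's +x side. The keyway is 11 mm wide, over the whole depth. The key enters when shaft x and gear x agree to about 5 degrees; else it rests on the hub's face with the nose 30 mm deep. Out of the rack the shaft needs a turn of 0.2 to 1.7 rad, counter-clockwise from above.
- ejector (a joint): Travel (m) of the spring-loaded brass ejector pin in the bore: 0 at rest, growing as it is pressed down. At rest its top lies 54 mm below the hub's top; the shaft's foot pushes it down 16 mm when the shaft is home. It pushes back with 6 N at first, about 12.5 N at home, and lifts the shaft again if the push stops.
- rack: Light wooden block, 85 x 260 x 36 mm, fixed, with three blind round holes (diameter 27.6 mm, floor 6 mm above the table) in a row along its y at -90, 0 and +90 mm. Origin at the centre of its underside, z up. It holds the keyed shaft and two others, in any order.
- plain_shaft: Steel shaft of diameter 26 mm, 140 mm long, with the same 22 mm square end but no key and no collar, loose in the rack; leave it. Origin at its foot.
- step_shaft: Steel stepped shaft, 125 mm long, diameters 26, 36 and 20 mm upward, without key, loose in the rack; leave it. Origin at its foot.
- bush_tall: Bystander: brass bush, diameter 44 mm, 55 mm high, standing loose on the table. Origin at the centre of its underside.
- bush_wide: Bystander: brass bush, diameter 60 mm, 35 mm high, standing loose. Origin at the centre of its underside.
- flange_bush: Bystander: brass bush with a flange of diameter 60 mm below, 45 mm high, standing loose. Origin at the centre of its underside.
- spare_gear: Bystander: dark steel gear, diameter 80 mm, 30 mm high with hub, lying flat and loose. Origin at the centre of its underside.
- nut_block: Bystander: brass nut block 50 x 50 x 42 mm, standing loose. Origin at the centre of its underside.
- wrench: Bystander: steel wrench lying flat beyond the rack, loose. Origin at the centre of its underside.
There are look-alikes about, which are no part of the job. Leave any orange, pink or red look-alike of the shaft alone.

How it is judged:
On the way, in this order (a step that is already met when the one before it is completed fails the run):
1. the keyed shaft is lifted clear out of the rack (height (world z) of shaft above 0.045 m), for 0.1 s.
2. its nose is in the gear's bore (horizontal distance between shaft and gear_mouth below 0.006 m and z of shaft_shoulder in the frame of gear_mouth below 0.055 m and angle between shaft's own z axis and vertical below 0.15 rad), for 0.1 s.
At the end, for the whole second after the job is handed in: Collar within 2.5 mm of the hub's top face, axis within 3 mm and 0.06 rad of the bore's, key in the keyway (0.2 rad), ejector down more than 13 mm, shaft at rest (under 0.02 m/s), and the fingers still on it with more than 3 N, holding it against the spring (z of shaft_shoulder in the frame of gear_mouth below 0.0025 m and horizontal distance between shaft_shoulder and gear_mouth below 0.003 m and angle between shaft's own z axis and vertical below 0.06 rad and angle between the x axis of shaft and the x axis of gear, either way round below 0.2 rad and value of joint ejector above 0.013 m and contact force between the fingers and shaft above 3 N and linear speed of shaft below 0.02 m/s); the arm keeps its last pose, push and grip.
It fails at once if another shaft is moved more than 40 mm or knocked over (distance of any of plain_shaft, step_shaft from where it was at the start of the episode above 0.04 m or angle between any of plain_shaft, step_shaft's own z axis and vertical above 0.5 rad).
It fails at once if a bystander on the table is moved more than 40 mm (distance of any of bush_tall, bush_wide, flange_bush, spare_gear, nut_block, wrench from where it was at the start of the episode above 0.04 m).
It also fails if it takes over 54 s, if anything falls off the work surface, if the arm or the gripper's body presses on something with over 40 N, if the wrist force passes 120 N, or if a joint passes its speed limit or range.

## Working session

There is one attempt and no reset: what is moved stays moved. The work goes in short steps, Python scripts to look and compute and a tool call to move; the robot and the scene stay as the last step left them, time stands still between calls to the robot, and variables do not carry over. Pictures are saved under pics/ and viewed, and the job is handed in when it is done.

Besides the shell and the picture viewer there is one more tool, called after ">>>" as name(argument=value, ...), one argument or row to a line, values as JSON. jog_arm: Moves the arm, as the interface text tells. Its arguments: {"type":"object","properties":{"gripper":{"type":"array","items":{"type":"number"}},"slide":{"type":"array","items":{"type":"array","items":{"type":"number"}}},"turn":{"type":"array","items":{"type":"number"}},"grip_force":{"type":"number"}},"required":["gripper","slide","turn"]}

```bash
mkdir -p pics
cat > h.py <<'E'
import numpy as np, cv2
from plant import env
def ray(c,u,v):
    xd=(u-c['cx'])/c['fx'];yd=(v-c['cy'])/c['fy'];x,y=xd,yd
    for _ in range(20):
        s=1+c['k1']*(x*x+y*y);x,y=xd/s,yd/s
    return x,y
def at_z(c,u,v,z):
    x,y=ray(c,u,v);T=np.array(c['T']);d=T[:3,:3]@np.array([x,-y,-1]);o=T[:3,3]
    return o+d*(z-o[2])/d[2]
def at_d(c,u,v,d):
    x,y=ray(c,u,v);T=np.array(c['T']);return T[:3,:3]@np.array([x*d,-y*d,-d])+T[:3,3]
def proj(c,p):
    T=np.array(c['T']);q=T[:3,:3].T@(np.array(p)-T[:3,3]);x=q[0]/-q[2];y=-q[1]/-q[2];s=1+c['k1']*(x*x+y*y)
    return c['fx']*x*s+c['cx'],c['fy']*y*s+c['cy']
def snap(n,tag):
    c=env.get_calibration(n);im,d=env.get_image(n);cv2.imwrite(f'pics/{tag}.png',im);np.savez(f'pics/{tag}.npz',d=d,im=im,**{k:np.array(v) for k,v in c.items()})
    return c,im,d
def load(tag):
    z=np.load(f'pics/{tag}.npz');return {k:z[k] for k in ('fx','fy','cx','cy','k1','T')},z['im'],z['d']
E
python3 - <<'E'
from h import *
print(env.state(),env.grasp_offset)
for n in('top','side','wrist'):
    c,i,d=snap(n,n+'0');print(n,c)
E
```

```text
{'time_s': 0.0, 'qpos': array([9.95427653e-01, 3.14002108e-01, 4.49810474e-02, 1.30360204e+00,
       3.18771611e-05, 1.43117381e+00]), 'joint_vel': array([ 0.00166034,  0.00142633,  0.00051598,  0.00025337,  0.00148971,
       -0.00030235]), 'joint_efforts': array([ 9.50523208e-04, -4.80620670e+01,  2.98534423e+01,  1.92771899e-02,
       -8.59030956e-05,  2.12220982e-05]), 'ee_pos': array([0.24243169, 0.52083214, 0.23040875]), 'tool_rot': array([-3.34552049e-04,  2.16153399e-01,  9.76358988e-01, -8.50062649e-04]), 'force': array([ 0.16056842,  0.60193046, -0.42198473]), 'torque': array([-0.00812852, -0.04250593, -0.04249502]), 'gripper_width': 0.08524528515657877} 0.0187
top {'fx': 433.5173802261338, 'fy': 433.5173802261338, 'cx': 319.9577068273891, 'cy': 242.28021498822386, 'k1': -0.08630292204977463, 'T': array([[ 6.31834449e-04,  9.94473282e-01, -1.04988055e-01,
         4.31164191e-01],
       [-9.99992406e-01,  2.24583036e-04, -3.89080284e-03,
         3.57900144e-02],
       [-3.84572094e-03,  1.04989716e-01,  9.94465872e-01,
         1.14877548e+00],
       [ 0.00000000e+00,  0.00000000e+00,  0.00000000e+00,
         1.00000000e+00]])}
side {'fx': 505.6101379387953, 'fy': 505.6101379387953, 'cx': 318.4384727910599, 'cy': 239.85250546476743, 'k1': -0.12023245840897616, 'T': array([[ 0.70003902,  0.52696212, -0.48192976,  0.05233182],
       [-0.71407546,  0.52265781, -0.46575214, -0.4539712 ],
       [ 0.00645062,  0.67017888,  0.74217158,  0.9034536 ],
       [ 0.        ,  0.        ,  0.        ,  1.        ]])}
wrist {'fx': 427.4225054906598, 'fy': 427.4225054906598, 'cx': 317.3409085220937, 'cy': 243.74323317585856, 'k1': 0.01316266379228386, 'T': array([[ 0.42142192, -0.87135851, -0.25127259,  0.17861869],
       [ 0.90686338,  0.40445099,  0.11839847,  0.5512659 ],
       [-0.00154007, -0.27776562,  0.96064764,  0.37334895],
       [ 0.        ,  0.        ,  0.        ,  1.        ]])}
```

View pics/top0.png

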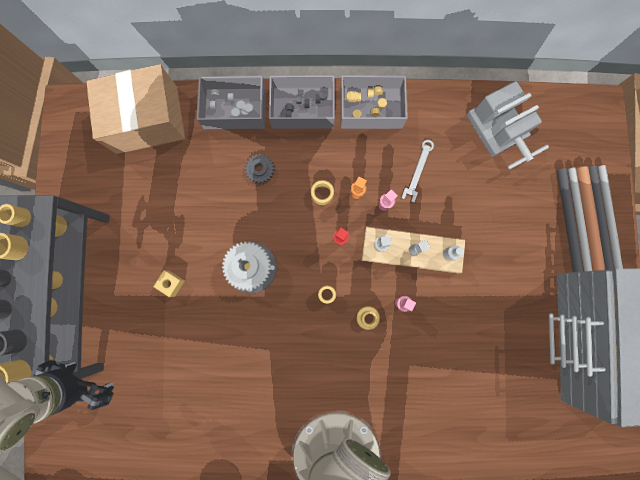

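View pics/side0.png

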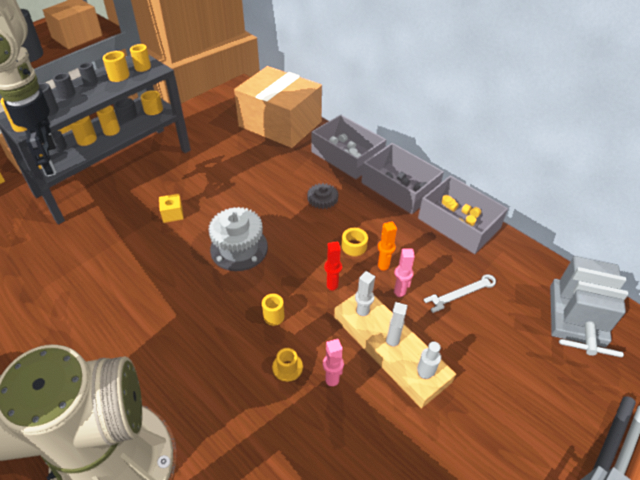

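View pics/wrist0.png

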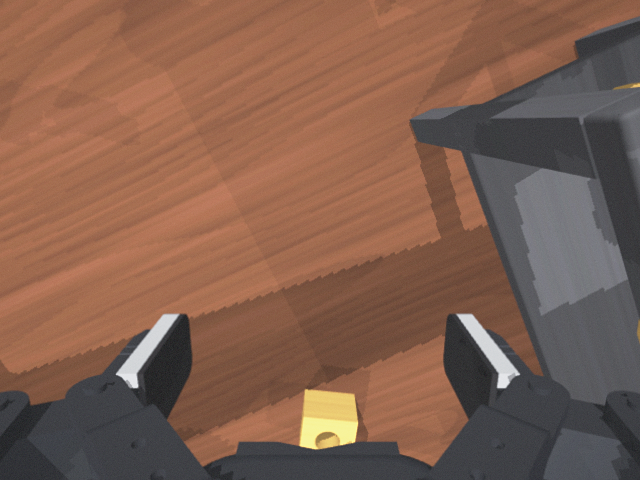

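Run:
```python
from h import *
c,i,d=load('top0');a=cv2.resize(i[215:285,350:480],None,fx=6,fy=6,interpolation=cv2.INTER_CUBIC);cv2.imwrite('pics/t_rack.png',a)
a=cv2.resize(i[230:305,210:290],None,fx=7,fy=7,interpolation=cv2.INTER_CUBIC);cv2.imwrite('pics/t_gear.png',a)
c,i,d=load('side0');a=cv2.resize(i[255:405,320:470],None,fx=4,fy=4,interpolation=cv2.INTER_CUBIC)
cv2.imwrite('pics/s_rack.png',a)
a=cv2.resize(i[195:275,200:280],None,fx=7,fy=7,interpolation=cv2.INTER_CUBIC);cv2.imwrite('pics/s_gear.png',a)
```

```text
(no output)
```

View pics/t_rack.png

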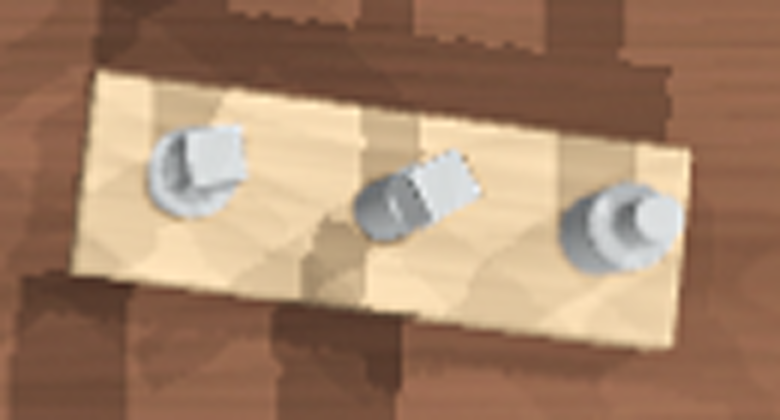

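View pics/t_gear.png

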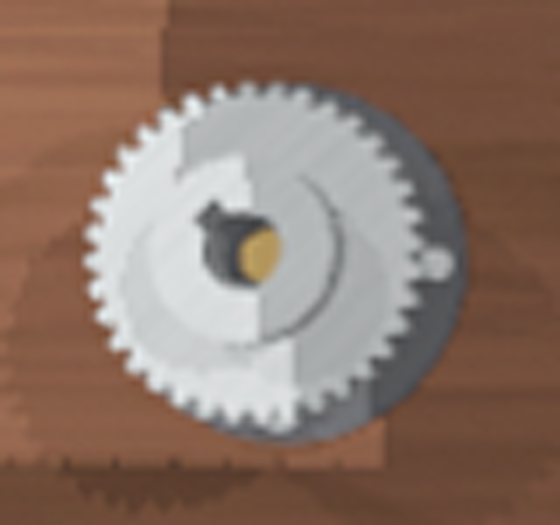

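View pics/s_rack.png

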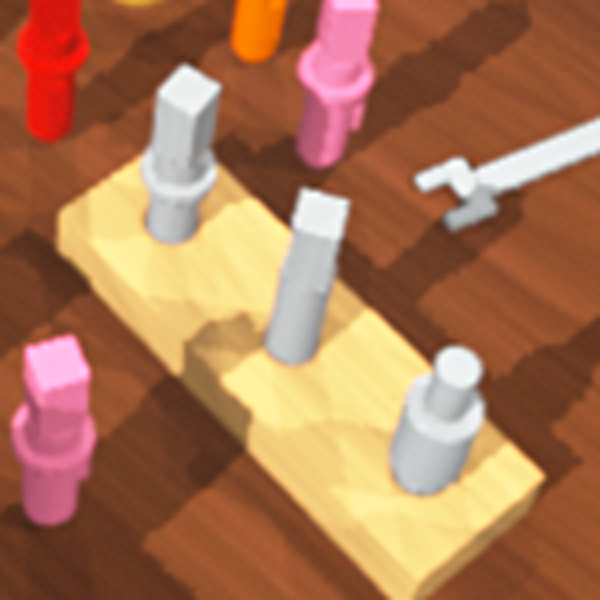

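View pics/s_gear.png

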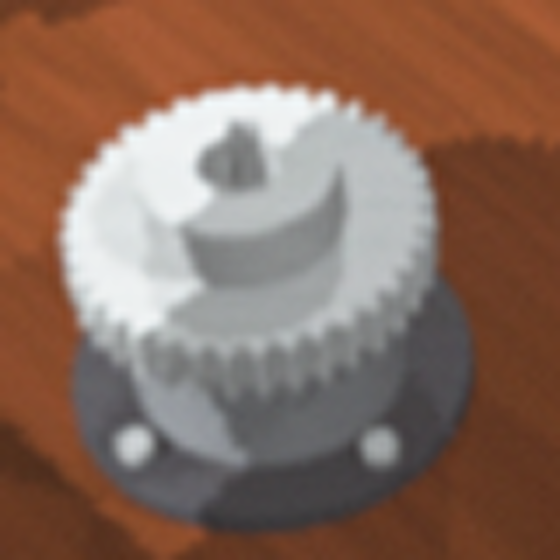

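Run:
```python
from h import *
c,i,d=load('top0')
g=lambda u,v,z:at_z(c,u,v,z).round(4)
print('sq',[g(350+u/6,215+v/6,.146) for u,v in((187,137),(243,125),(245,182),(192,192),(217,158))])
print('rack',[g(350+u/6,215+v/6,.036) for u,v in((97,72),(690,150),(672,350),(72,275))])
print('hub',g(210+238/7,230+248/7,.105),'kw',g(210+207/7,230+212/7,.105))
print('hub rim',[g(210+u/7,230+v/7,.105) for u,v in((147,250),(340,245),(245,155),(245,345))])
print('depth',d[241,386],at_d(c,386,241,d[241,386]),at_d(c,236,262,d[262,236]))
c,i,d=load('side0')
s=lambda u,v,z:at_z(c,u,v,z).round(4)
print('side sq',s(320+190/4,255+92/4,.146),'kw side',s(200+232/7,195+160/7,.105))
```

```text
sq [array([ 0.5475, -0.103 ,  0.146 ]), array([ 0.5522, -0.1249,  0.146 ]), array([ 0.5299, -0.1253,  0.146 ]), array([ 0.526 , -0.1046,  0.146 ]), array([ 0.5393, -0.1145,  0.146 ])]
rack [array([ 0.5885, -0.0796,  0.036 ]), array([ 0.5547, -0.3377,  0.036 ]), array([ 0.468 , -0.3269,  0.036 ]), array([ 0.5007, -0.068 ,  0.036 ])]
hub [0.4851 0.2234 0.105 ] kw [0.4975 0.2344 0.105 ]
hub rim [array([0.4843, 0.255 , 0.105 ]), array([0.4862, 0.188 , 0.105 ]), array([0.5173, 0.2215, 0.105 ]), array([0.4517, 0.2204, 0.105 ])]
depth 1.0073069 [ 0.53998073 -0.11405198  0.14676472] [0.49335223 0.24305363 0.10467544]
side sq [ 0.5401 -0.1128  0.146 ] kw side [0.4844 0.2276 0.105 ]
```

>>> jog_arm(
  gripper=[0,0,0,0,0],
  slide=[
    [-0.77,-0.374,-0.2],
    [-0.77,-0.374,-0.2],
    [-0.77,-0.374,-0.2],
    [-0.77,-0.374,-0.2],
    [-0.77,-0.374,-0.2],
  ],
  turn=[0,0,0,0,0],
)

```text
time_s: 0.57
ee_pos: [0.3256, 0.4201, 0.262]
tool_rot: [0.0, 0.218, 0.976, 0.0]
force: [-0.6, 0.1, 0.5]
gripper_width: 0.0856
```

>>> jog_arm(
  gripper=[0,0,0,0,0],
  slide=[
    [-0.77,-0.374,0],
    [-0.77,-0.374,0],
    [-0.77,-0.374,0],
    [-0.77,-0.374,0],
    [-0.77,-0.374,0],
  ],
  turn=[0,0,0,0,0],
)

```text
time_s: 0.98
ee_pos: [0.4055, 0.3212, 0.2606]
tool_rot: [-0.001, 0.218, 0.976, -0.0]
force: [-0.6, -0.1, -0.0]
gripper_width: 0.0857
```

>>> jog_arm(
  gripper=[0,0,0,0,0,0,0],
  slide=[
    [-0.77,-0.374,0],
    [-0.77,-0.374,0],
    [-0.77,-0.374,0],
    [-0.77,-0.374,0],
    [-0.77,-0.374,0],
    [-0.77,-0.374,0],
    [-0.77,-0.374,0],
  ],
  turn=[-0.367,-0.367,-0.367,-0.367,-0.367,-0.367,-0.367],
)

```text
time_s: 1.57
ee_pos: [0.485, 0.224, 0.2609]
tool_rot: [-0.001, -0.07, 0.998, 0.0]
force: [-1.1, 0.4, 0.0]
gripper_width: 0.0853
```

Run:
```python
from h import *
s=env.state();print(s['time_s'],s['ee_pos'],s['tool_rot'],s['qpos'],s['joint_vel'].round(3),s['force'])
c,i,d=snap('wrist','wgear')
print(proj(c,(.485,.2225,.105)))
```

```text
1.5667 [0.48495726 0.22398547 0.26088505] [-5.50064476e-04 -6.96614022e-02  9.97570508e-01  2.59170115e-04] [2.81931833e-01 2.27478154e-01 3.46393836e-03 1.34774839e+00
 7.38426565e-04 1.42495717e-01] [ 0.009 -0.007 -0.003  0.001 -0.003  0.005] [-1.13586935  0.37026955  0.01395039]
(np.float64(314.48703113932237), np.float64(222.41966863076885))
```

View pics/wgear.png

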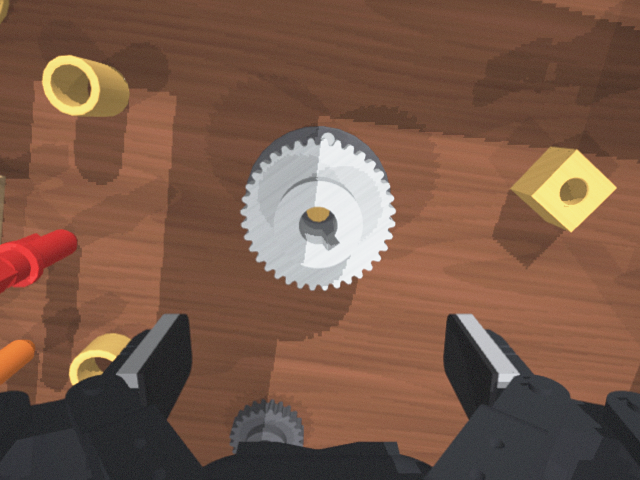

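Run:
```python
from h import *
c,i,d=load('wgear');a=cv2.resize(i[170:280,265:375],None,fx=7,fy=5.4*7/5.4,interpolation=cv2.INTER_CUBIC)
a=cv2.resize(i[175:275,265:375],None,fx=6,fy=6,interpolation=cv2.INTER_CUBIC);cv2.imwrite('pics/wg.png',a)
```

```text
(no output)
```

View pics/wg.png

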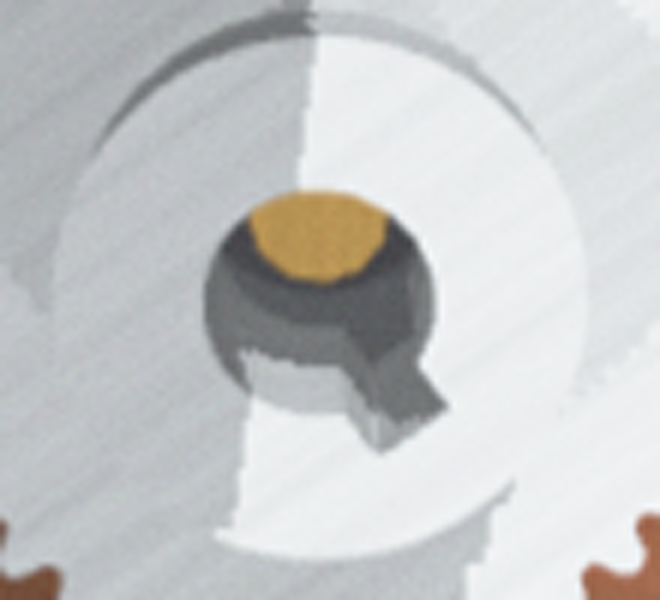

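Run:
```python
from h import *
c,i,d=load('wgear')
g=lambda u,v:at_z(c,265+(u+.5)/6-.5,175+(v+.5)/6-.5,.105)
b=[g(205,302),g(435,302),g(320,190),g(320,414)];B=np.mean(b,0)
h=[g(52,297),g(588,297),g(320,35),g(320,558)];H=np.mean(h,0)
print(B,H,np.linalg.norm(b[0]-b[1]),np.linalg.norm(h[0]-h[1]))
C=(B+H)/2
k1,k2=g(448,407),g(380,453);k=(k1+k2)/2-C
print(k,np.linalg.norm(k),np.degrees(np.arctan2(k[1],k[0])),np.linalg.norm(k1-k2));w=k1-k2;print(np.degrees(np.arctan2(w[1],w[0])))
q=g(432,378)-g(448,407);print(np.degrees(np.arctan2(q[1],q[0])))
```

```text
[0.48656421 0.22520576 0.105     ] [0.48630511 0.22516979 0.105     ] 0.027537964752156467 0.06413226964308731
[0.01427865 0.01354062 0.        ] 0.019678110688500665 43.48033498488279 0.010055827893529257
133.42099604883938
-143.38705890883782
```

>>> jog_arm(
  gripper=[0,0,0,0,0,0,0],
  slide=[
    [-0.02,-1,0],
    [-0.02,-1,0],
    [-0.02,-1,0],
    [-0.02,-1,0],
    [-0.02,-1,0],
    [-0.02,-1,0],
    [-0.02,-1,0],
  ],
  turn=[0,0,0,0,0,0,0],
)

```text
time_s: 2.2
ee_pos: [0.5094, 0.0756, 0.2613]
tool_rot: [-0.0, -0.07, 0.998, 0.0]
force: [0.0, 0.4, -0.6]
gripper_width: 0.0855
```

>>> jog_arm(
  gripper=[0,0,0,0,0,0,0],
  slide=[
    [-0.03,-1,0],
    [-0.03,-1,0],
    [-0.03,-1,0],
    [-0.03,-1,0],
    [-0.03,-1.28,0],
    [-0.03,-1,0],
    [-0.03,-1,0],
  ],
  turn=[0,0,0,0,0,0,0],
)

```text
out of range
```

Run:
```python
from h import *
s=env.state();print(s['time_s'],s['ee_pos'],s['tool_rot'],s['qpos'])
```

```text
2.2 [0.50944371 0.07560741 0.26134267] [-4.14525426e-05 -7.02885631e-02  9.97526644e-01  3.32574653e-04] [-9.01532758e-03  1.89214852e-01 -4.36596298e-02  1.33805722e+00
  6.56483155e-04 -1.49708517e-01]
```

>>> jog_arm(
  gripper=[0,0,0,0,0,0],
  slide=[
    [0,-1,0],
    [0,-1,0],
    [0,-1,0],
    [0,-1,0],
    [0,-1,0],
    [0,-1,0],
  ],
  turn=[0,0,0,0,0,0],
)

```text
time_s: 2.7
ee_pos: [0.531, -0.0736, 0.261]
tool_rot: [-0.0, -0.07, 0.998, 0.0]
force: [-0.3, 1.1, -0.3]
gripper_width: 0.0856
```

>>> jog_arm(
  gripper=[0,0,0,0],
  slide=[
    [-0.02,-0.28,0],
    [-0.02,-0.28,0],
    [-0.02,-0.28,0],
    [-0.02,-0.28,0],
  ],
  turn=[0,0,0,0],
)

```text
time_s: 3.03
ee_pos: [0.5396, -0.1134, 0.2612]
tool_rot: [-0.0, -0.071, 0.997, 0.0]
force: [0.6, -0.1, 0.3]
gripper_width: 0.0854
```

Run:
```python
from h import *
s=env.state();print(s['time_s'],s['ee_pos'],s['tool_rot'],s['qpos'])
c,i,d=snap('wrist','wrack')
```

```text
3.0333 [ 0.53962411 -0.11342683  0.26121642] [-2.05904570e-04 -7.11016480e-02  9.97468950e-01  4.55783834e-04] [-3.53138544e-01  2.61170670e-01  4.82225271e-02  1.35859875e+00
  6.61201329e-04 -4.95462196e-01]
```

View pics/wrack.png

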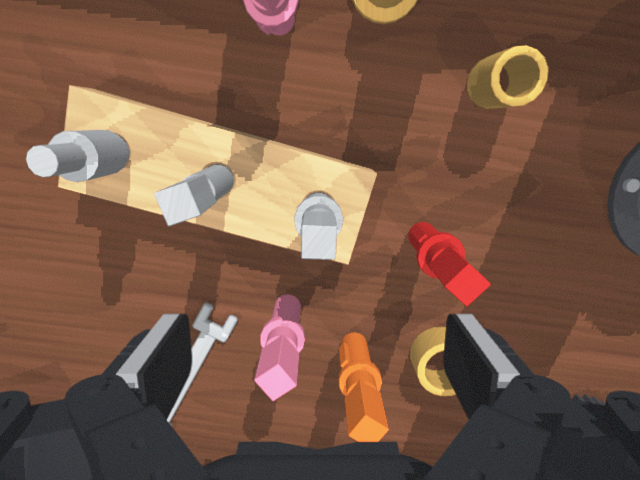

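Run:
```python
from h import *
c,i,d=load('wrack');a=cv2.resize(i[185:270,280:380],None,fx=7,fy=7,interpolation=cv2.INTER_CUBIC);cv2.imwrite('pics/wr.png',a)
for u,v in((470,287),(450,262),(425,235),(275,385),(367,432),(180,207),(318,243)):print(at_d(c,u,v,d[v,u]).round(3))
```

```text
[ 0.56  -0.008  0.14 ]
[ 0.551 -0.018  0.12 ]
[ 0.547 -0.022  0.064]
[ 0.653 -0.127  0.14 ]
[ 0.683 -0.055  0.14 ]
[ 0.532 -0.198  0.148]
[ 0.543 -0.112  0.147]
```

View pics/wr.png

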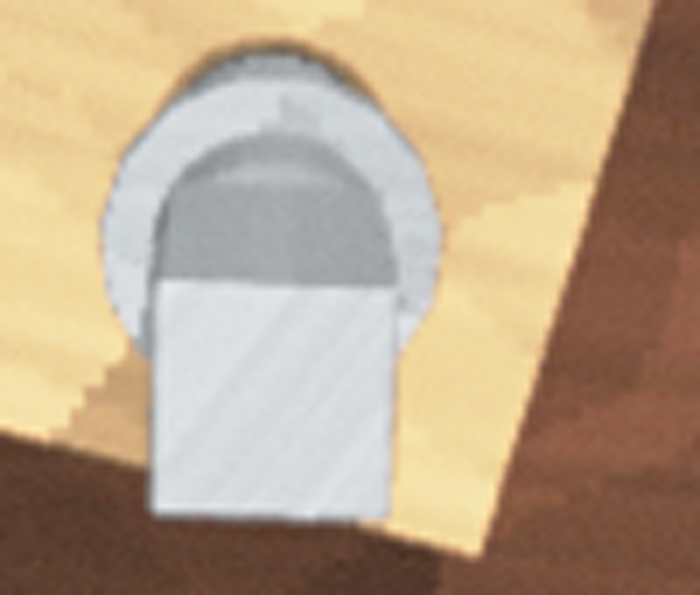

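Run:
```python
from h import *
c,i,d=load('wrack')
g=lambda u,v:at_z(c,280+(u+.5)/7-.5,185+(v+.5)/7-.5,.146)
p=[g(*q) for q in((153,279),(399,287),(389,519),(151,516))]
C=np.mean(p,0);print(C)
for a in range(4):
    e=p[(a+1)%4]-p[a];print(np.linalg.norm(e).round(4),np.degrees(np.arctan2(e[1],e[0])).round(1)%90)
R=np.array(c['T'])
s=env.state();q=s['tool_rot'];print('tool x yaw',np.degrees(2*np.arctan2(q[2],q[1])))
print('collar',at_z(c,280+272/7,185+235/7,.084))
```

```text
[ 0.54233024 -0.11166929  0.146     ]
0.0218 6.299999999999997
0.0216 6.5
0.0216 7.400000000000006
0.0221 7.099999999999994
tool x yaw 188.1772843147613
collar [ 0.54129265 -0.11136733  0.084     ]
```

>>> jog_arm(
  gripper=[0.25,0.25,0.25,0.25,0.25,0.25,0.25,0.25,0.25],
  slide=[
    [-0.01,0,0],
    [-0.01,0,0.15],
    [-0.01,0,0.3],
    [-0.01,0,0.45],
    [-0.01,0,0.6],
    [-0.01,0,0.7],
    [-0.01,0,0.7],
    [-0.01,0,0.7],
    [-0.01,0,0.7],
  ],
  turn=[0.016,0.016,0.016,0.016,0.016,0.016,0.016,0.016,0.016],
)

```text
time_s: 3.83
ee_pos: [0.5418, -0.1144, 0.1576]
tool_rot: [0.001, -0.058, 0.998, -0.0]
force: [0.3, -0.9, 0.4]
gripper_width: 0.0639
```

Run:
```python
from h import *
s=env.state();print(s['time_s'],s['ee_pos'],s['tool_rot'],s['gripper_width'])
c,i,d=snap('wrist','wrack2');cv2.imwrite('pics/wr2.png',cv2.resize(i[150:480,120:520],None,fx=2,fy=1.8))
```

```text
3.8333 [ 0.54181891 -0.11437924  0.1575528 ] [ 7.39153610e-04 -5.83814247e-02  9.98294056e-01 -2.00792449e-04] 0.06392312263568434
```

View pics/wr2.png

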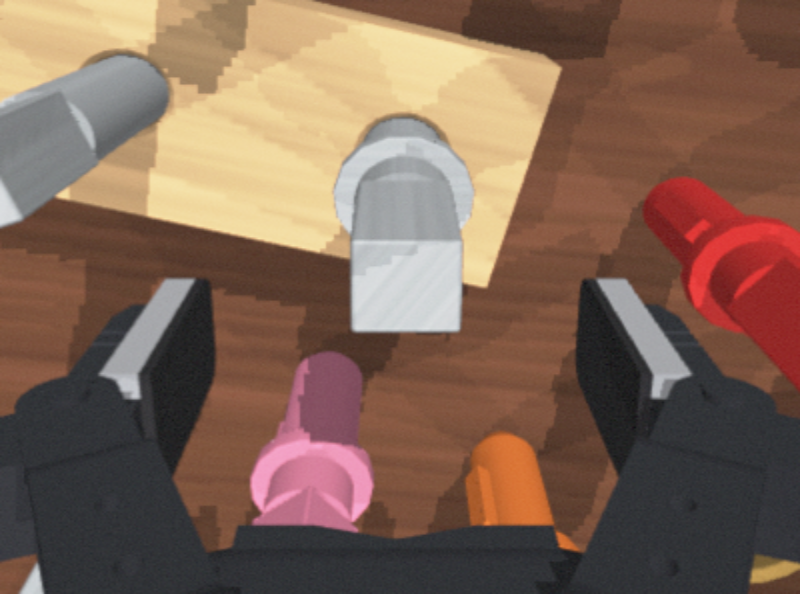

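>>> jog_arm(
  gripper=[0.25,0.25,0.25,0.25,0.25,0.25],
  slide=[
    [0,0.012,0.1],
    [0,0.012,0.2],
    [0,0.012,0.3],
    [0,0.012,0.35],
    [0,0.012,0.35],
    [0,0.012,0.35],
  ],
  turn=[0,0,0,0,0,0],
)

```text
time_s: 4.38
ee_pos: [0.5414, -0.1134, 0.1045]
tool_rot: [0.0, -0.058, 0.998, -0.0]
force: [-0.3, 0.2, 0.5]
gripper_width: 0.064
```

Run:
```python
from h import *
s=env.state();print(s['time_s'],s['ee_pos'],s['tool_rot'],s['gripper_width'],s['force'])
c,i,d=snap('wrist','wrack3');cv2.imwrite('pics/wr3.png',cv2.resize(i[150:480,120:520],None,fx=2,fy=1.8))
c,i,d=snap('side','side3');cv2.imwrite('pics/sd3.png',cv2.resize(i[200:400,270:470],None,fx=3,fy=3))
```

```text
4.3833 [ 0.54137324 -0.11338216  0.10454915] [ 3.46792511e-04 -5.77728662e-02  9.98329690e-01 -7.09288286e-05] 0.06398136585427015 [-0.33857976  0.21341052  0.4728967 ]
```

View pics/wr3.png

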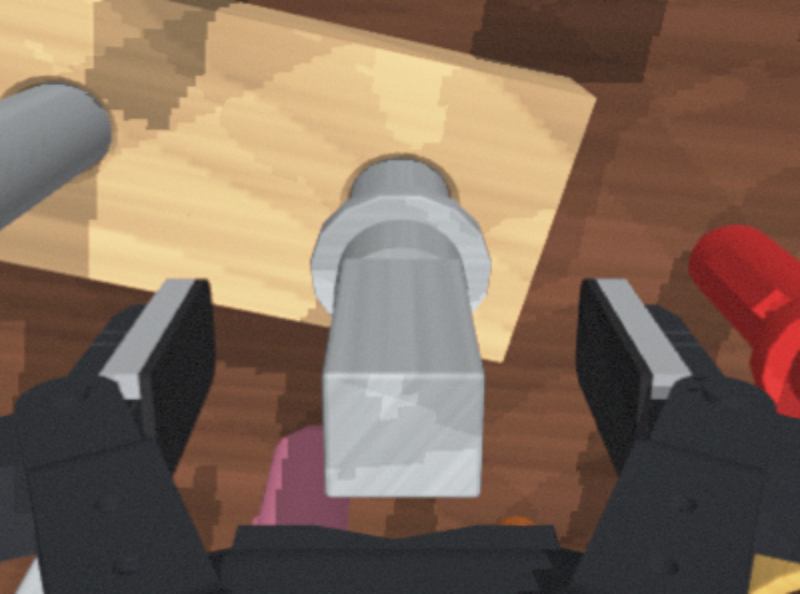

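View pics/sd3.png

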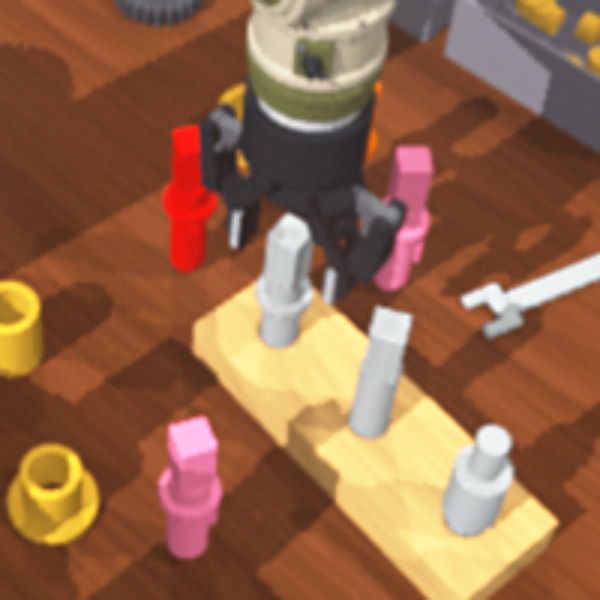

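>>> jog_arm(
  gripper=[0.25,0.25,0.6,0.9,0.9,0.9,0.9,0.9],
  slide=[
    [0,0.01,0],
    [0,0.01,0],
    [0,0.01,0],
    [0,0.01,0],
    [0,0.01,0],
    [0,0.01,0],
    [0,0.01,0],
    [0,0.01,0],
  ],
  turn=[0,0,0,0,0,0,0,0],
  grip_force=80,
)

```text
time_s: 5.15
ee_pos: [0.541, -0.112, 0.104]
tool_rot: [0.0, -0.058, 0.998, -0.0]
force: [0.5, -0.4, 2.8]
gripper_width: 0.0215
```

Run:
```python
from h import *
s=env.state();print(s['time_s'],s['ee_pos'],s['tool_rot'],s['gripper_width'],s['force'],s['torque'])
c,i,d=snap('wrist','wrack4');cv2.imwrite('pics/wr4.png',cv2.resize(i[150:480,120:520],None,fx=2,fy=1.8))
```

```text
5.15 [ 0.54104577 -0.1119858   0.10404815] [ 2.58137285e-04 -5.77098099e-02  9.98333359e-01 -1.26765713e-04] 0.02147251460602054 [ 0.50374905 -0.41319231  2.82855385] [-0.12690261 -0.03258907  0.01982181]
```

View pics/wr4.png

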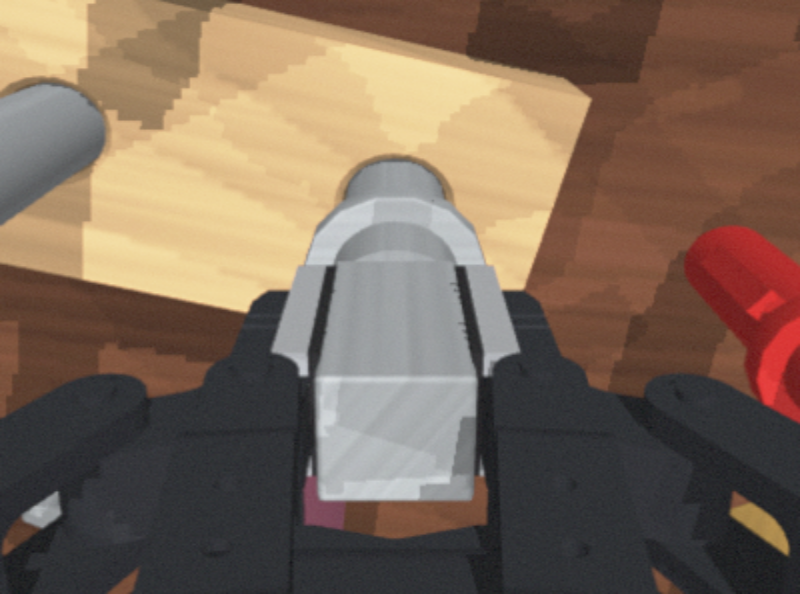

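>>> jog_arm(
  gripper=[0.9,0.9,0.9,0.9,0.9,0.9,0.9,0.9],
  slide=[
    [0,0,-0.1],
    [0,0,-0.25],
    [0,0,-0.4],
    [0,0,-0.6],
    [0,0,-0.8],
    [0,0,-1],
    [0,0,-1],
    [0,0,-1],
  ],
  turn=[0,0,0,0,0,0,0,0],
)

```text
time_s: 5.87
ee_pos: [0.5415, -0.112, 0.2547]
tool_rot: [0.001, -0.058, 0.998, -0.0]
force: [0.1, 0.4, -4.0]
gripper_width: 0.0209
```

Run:
```python
from h import *
s=env.state();print(s['time_s'],s['ee_pos'],s['tool_rot'],s['gripper_width'],s['force'],s['torque'])
c,i,d=snap('side','side5');cv2.imwrite('pics/sd5.png',cv2.resize(i[150:400,270:470],None,fx=2.4,fy=2.4))
```

```text
5.8667 [ 0.54153679 -0.11203632  0.25467947] [ 1.13815193e-03 -5.77750667e-02  9.98328900e-01 -3.93113497e-04] 0.02086030959176961 [ 0.08125591  0.37865562 -3.99146963] [0.02018138 0.03405867 0.00085421]
```

View pics/sd5.png

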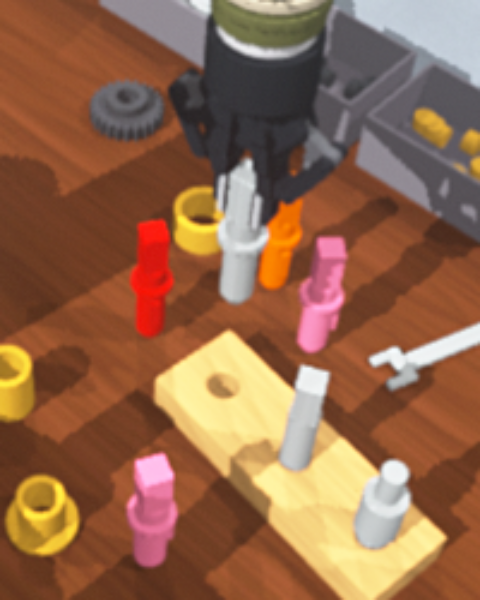

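>>> jog_arm(
  gripper=[0.9,0.9,0.9,0.9,0.9,0.9,0.9],
  slide=[
    [0,0.1,-0.13],
    [0,0.3,-0.13],
    [0,0.5,-0.13],
    [0.03,0.75,-0.13],
    [0.05,1,-0.13],
    [0.05,1,-0.13],
    [0.05,1,-0.13],
  ],
  turn=[0,0,0,0,0,0,0],
)

```text
time_s: 6.5
ee_pos: [0.5143, 0.0383, 0.2709]
tool_rot: [-0.002, -0.06, 0.998, 0.0]
force: [0.6, -0.3, -3.8]
gripper_width: 0.0211
```

>>> jog_arm(
  gripper=[0.9,0.9,0.9,0.9,0.9,0.9,0.9],
  slide=[
    [0,0.1,0],
    [0.02,0.3,0],
    [0.03,0.5,0],
    [0.04,0.75,0],
    [0.05,1,0],
    [0.05,1,0],
    [0.05,1,0],
  ],
  turn=[0,0,0,0,0,0,0],
)

```text
time_s: 7.08
ee_pos: [0.4907, 0.1851, 0.2715]
tool_rot: [-0.001, -0.059, 0.998, -0.0]
force: [0.6, -0.8, -3.9]
gripper_width: 0.0207
```

>>> jog_arm(
  gripper=[0.9,0.9,0.9,0.9,0.9,0.9,0.9,0.9,0.9],
  slide=[
    [0,0.1,0],
    [0.01,0.27,0],
    [0.01,0.27,0],
    [0.01,0.27,0],
    [0.01,0.27,0],
    [0.01,0.27,0],
    [0.01,0.27,0],
    [0.01,0.27,0],
    [0.01,0.27,0],
  ],
  turn=[0,-0.07,-0.14,-0.21,-0.28,-0.35,-0.41,-0.41,-0.41],
)

```text
time_s: 7.83
ee_pos: [0.4855, 0.2228, 0.2724]
tool_rot: [-0.001, -0.368, 0.93, -0.0]
force: [-0.4, -0.4, -4.2]
gripper_width: 0.021
```

Run:
```python
from h import *
s=env.state();print(s['time_s'],s['ee_pos'],s['tool_rot'],s['gripper_width'],s['force'],s['torque']);q=s['tool_rot'];print('tool x yaw',np.degrees(2*np.arctan2(q[2],q[1])))
c,i,d=snap('side','side6');cv2.imwrite('pics/sd6.png',cv2.resize(i[80:280,140:340],None,fx=3,fy=3))
c,i,d=snap('top','top6');cv2.imwrite('pics/tp6.png',cv2.resize(i[210:310,190:310],None,fx=5,fy=5))
c,i,d=snap('wrist','w6')
```

```text
7.8333 [0.48554016 0.22280221 0.27237762] [-7.99125077e-04 -3.68384876e-01  9.29673023e-01 -1.18372818e-04] 0.020968526038818134 [-0.36249861 -0.41187536 -4.15006724] [0.01368672 0.00782203 0.02460947]
tool x yaw 223.23210050670028
```

View pics/sd6.png

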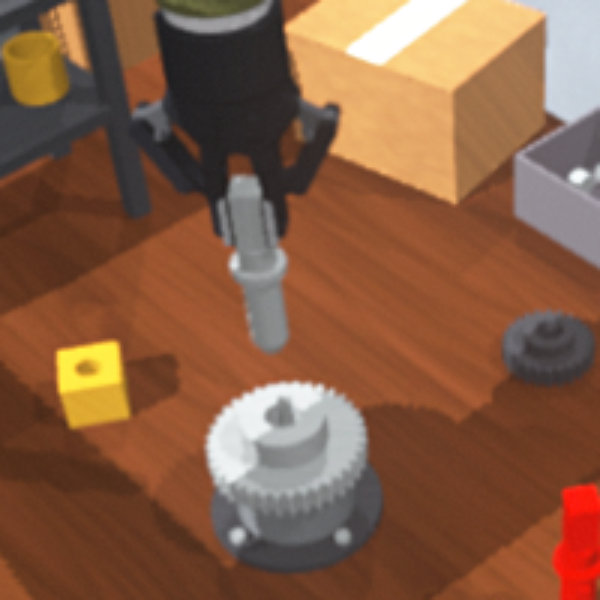

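View pics/w6.png

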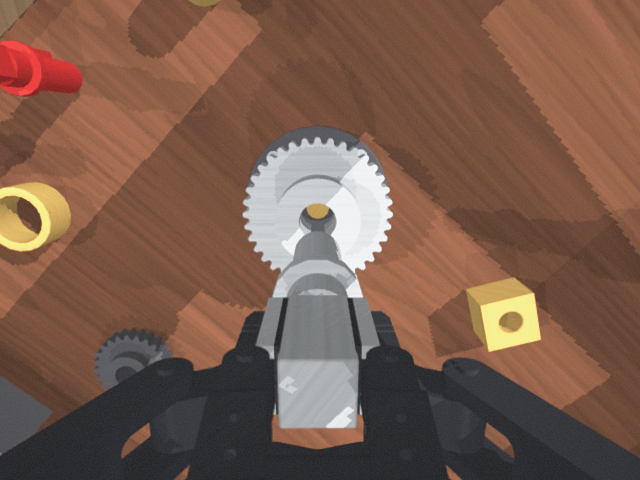

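Run:
```python
from h import *
c,i,d=load('side6');x,y,z=.4855,.2228,.2724+.0187
for dz in(-.1175,-.0435,.0225):
    u,v=proj(c,(x,y,z+dz));print('side',dz,(u-140)*3,(v-80)*3)
u,v=proj(c,(.4856,.2247,.105));print((u-140)*3,(v-80)*3)
cv2.imwrite('pics/sd6b.png',cv2.resize(i[130:260,190:290],None,fx=6,fy=4.6*6/4.6)[:600])
c,i,d=load('w6')
for dz in(-.1175,-.0435,.0225):print('w',dz,proj(c,(x,y,z+dz)))
cv2.imwrite('pics/w6b.png',cv2.resize(i[190:310,260:380],None,fx=5,fy=5))
```

```text
side -0.1175 273.5484848674588 347.99255229436517
side -0.0435 260.55144412317554 267.15092566408225
side 0.0225 247.9604224322547 187.76400986490367
283.11431882042484 414.7423560558044
w -0.1175 (np.float64(315.88267064480203), np.float64(243.7078420201894))
w -0.0435 (np.float64(315.3290626938946), np.float64(292.17730840723647))
w 0.0225 (np.float64(314.2660858616889), np.float64(385.122575115234))
```

View pics/sd6b.png

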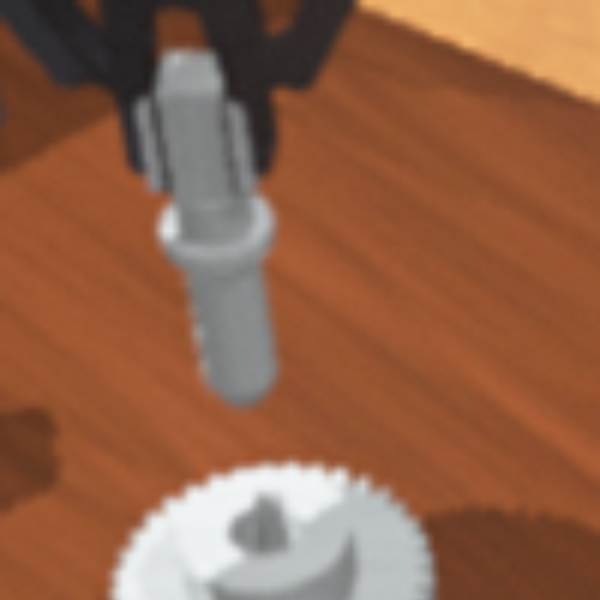

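View pics/w6b.png

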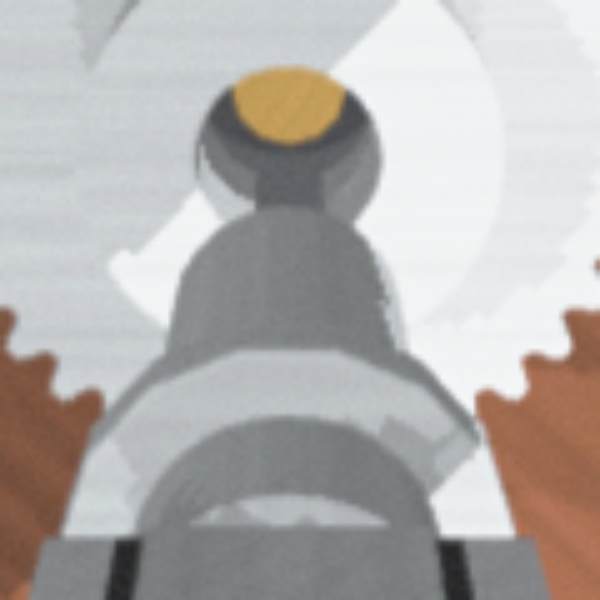

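Run:
```python
from h import *
c,i,d=load('w6')
print(at_z(c,260+289.5/5,190+156/5,.105), at_z(c,260+289.5/5,190+66/5,.105)-at_z(c,260+197/5,190+156/5,.105))
b=at_z(c,260+289.5/5,190+66/5,.105);a=np.radians(223.2);print(b-.014*np.array([np.cos(a),np.sin(a),0]))
print(at_z(c,316,244,.174))
```

```text
[0.48630967 0.22532977 0.105     ] [-0.01933565  0.00069575  0.        ]
[0.48664057 0.22558592 0.105     ]
[0.48549804 0.22289476 0.174     ]
```

>>> jog_arm(
  gripper=[0.9,0.9,0.9,0.9,0.9,0.9,0.9,0.9,0.9,0.9],
  slide=[
    [-0.012,0.008,0],
    [-0.012,0.008,0.1],
    [-0.012,0.008,0.2],
    [-0.012,0.008,0.3],
    [-0.012,0.008,0.4],
    [-0.012,0.008,0.45],
    [-0.012,0.008,0.5],
    [-0.012,0.008,0.54],
    [-0.012,0.008,0.56],
    [-0.012,0.008,0.56],
  ],
  turn=[0,0,0,0,0,0,0,0,0,0],
)

```text
time_s: 8.82
ee_pos: [0.4859, 0.2255, 0.1891]
tool_rot: [-0.0, -0.37, 0.929, -0.001]
force: [0.8, -4.5, -6.3]
gripper_width: 0.0211
```

Run:
```python
from h import *
s=env.state();print(s['time_s'],s['ee_pos'],s['tool_rot'],s['gripper_width'],s['force'],s['torque'])
c,i,d=snap('side','side7');cv2.imwrite('pics/sd7.png',cv2.resize(i[120:280,170:310],None,fx=4,fy=3.7))
```

```text
8.8167 [0.48587899 0.22547448 0.18911592] [-2.49724055e-04 -3.70316927e-01  9.28904520e-01 -1.30537556e-03] 0.021143769680290712 [ 0.76556644 -4.51089357 -6.31100733] [-1.47083426 -0.34055336 -0.05527646]
```

View pics/sd7.png

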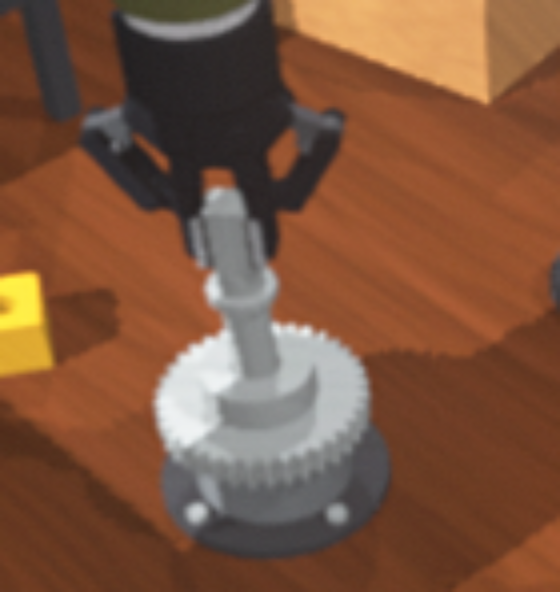

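>>> jog_arm(
  gripper=[0.9,0.9,0.9,0.9,0.9,0.9],
  slide=[
    [0.005,-0.006,0],
    [0.005,-0.006,0.03],
    [0.005,-0.006,0.06],
    [0.005,-0.006,0.09],
    [0.005,-0.006,0.09],
    [0.005,-0.006,0.09],
  ],
  turn=[0,0,0,0,0,0],
)

```text
time_s: 9.37
ee_pos: [0.4855, 0.2252, 0.1749]
tool_rot: [-0.001, -0.371, 0.929, -0.0]
force: [1.5, -4.2, -6.3]
gripper_width: 0.0209
```

>>> jog_arm(
  gripper=[0.9,0.9,0.9,0.9,0.9],
  slide=[
    [0,0,0.02],
    [0,0,0.04],
    [0,0,0.06],
    [0,0,0.06],
    [0,0,0.06],
  ],
  turn=[0,0,0,0,0],
)

```text
time_s: 9.78
ee_pos: [0.4857, 0.2251, 0.1666]
tool_rot: [-0.0, -0.371, 0.929, -0.0]
force: [-0.9, -5.9, -3.4]
gripper_width: 0.0211
```

>>> jog_arm(
  gripper=[0.9,0.9,0.9,0.9,0.9,0.9],
  slide=[
    [0.007,-0.007,0],
    [0.007,-0.007,0.03],
    [0.007,-0.007,0.06],
    [0.007,-0.007,0.09],
    [0.007,-0.007,0.09],
    [0.007,-0.007,0.09],
  ],
  turn=[0,0,0,0,0,0],
  grip_force=100,
)

```text
time_s: 10.28
ee_pos: [0.4854, 0.2244, 0.1527]
tool_rot: [-0.0, -0.371, 0.929, 0.001]
force: [-0.5, 0.3, -3.9]
gripper_width: 0.0209
```

Run:
```python
from h import *
s=env.state();print(s['time_s'],s['ee_pos'],s['tool_rot'],s['gripper_width'],s['force'],s['torque'])
```

```text
10.2833 [0.48538303 0.22442796 0.15273553] [-2.16926813e-04 -3.70925949e-01  9.28662201e-01  6.40145688e-04] 0.020865229297672698 [-0.49080549  0.33202821 -3.94652913] [0.02949162 0.0384475  0.01334593]
```

>>> jog_arm(
  gripper=[0.9,0.9,0.9,0.9,0.9,0.9,0.9],
  slide=[
    [0,0,0.02],
    [0,0,0.04],
    [0,0,0.06],
    [0,0,0.08],
    [0,0,0.1],
    [0,0,0.1],
    [0,0,0.1],
  ],
  turn=[0,0,0,0,0,0,0],
)

```text
time_s: 10.87
ee_pos: [0.4862, 0.2243, 0.1391]
tool_rot: [0.001, -0.371, 0.929, 0.0]
force: [-2.1, 1.0, 6.0]
gripper_width: 0.0207
```

>>> jog_arm(
  gripper=[0.9,0.9,0.9,0.9,0.9,0.9],
  slide=[
    [0,0,0.01],
    [0,0,0.02],
    [0,0,0.03],
    [0,0,0.035],
    [0,0,0.035],
    [0,0,0.035],
  ],
  turn=[0,0,0,0,0,0],
)

```text
time_s: 11.37
ee_pos: [0.4863, 0.2244, 0.1342]
tool_rot: [0.001, -0.371, 0.929, 0.0]
force: [-2.4, -0.4, 7.9]
gripper_width: 0.0209
```

Run:
```python
from h import *
s=env.state();print(s['time_s'],s['ee_pos'],s['tool_rot'],s['gripper_width'],s['force'],s['torque'])
c,i,d=snap('side','side8');cv2.imwrite('pics/sd8.png',cv2.resize(i[150:280,180:300],None,fx=5,fy=4.6))
c,i,d=snap('wrist','w8')
```

```text
11.3667 [0.4862899  0.22439736 0.1342473 ] [ 1.15019266e-03 -3.70792996e-01  9.28714802e-01  2.17300924e-04] 0.02089572023004875 [-2.44497915 -0.3986234   7.86792919] [0.08484002 0.61293346 0.05994622]
```

View pics/sd8.png

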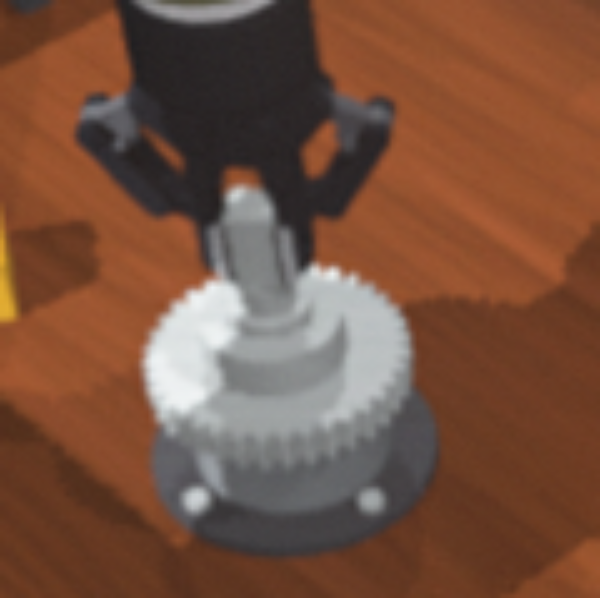

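View pics/w8.png

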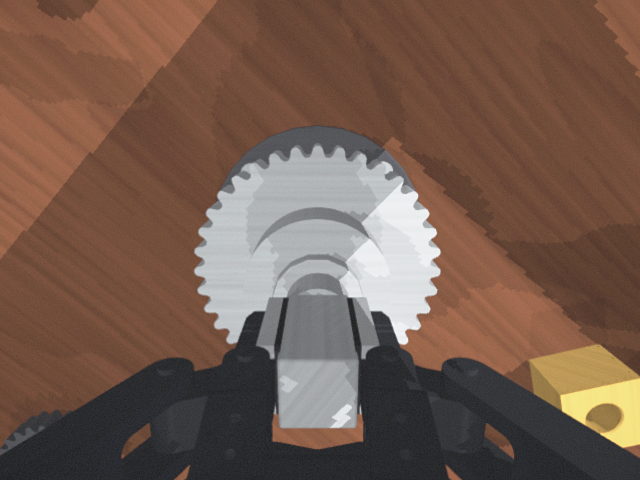

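>>> jog_arm(
  gripper=[0.9,0.9,0.9,0.9,0.9],
  slide=[
    [0.003,0.002,0.005],
    [0.003,0.002,0.01],
    [0.003,0.002,0.015],
    [0.003,0.002,0.015],
    [0.003,0.002,0.015],
  ],
  turn=[0,0,0,0,0],
)

```text
time_s: 11.88
ee_pos: [0.4862, 0.2244, 0.1331]
tool_rot: [0.002, -0.371, 0.929, 0.0]
force: [-1.8, -0.5, 13.8]
gripper_width: 0.021
```

>>> jog_arm(
  gripper=[0.9,0.9,0.9,0.9,0.9],
  slide=[
    [0.002,0.001,0.005],
    [0.002,0.001,0.01],
    [0.002,0.001,0.01],
    [0.002,0.001,0.01],
    [0.002,0.001,0.01],
  ],
  turn=[0,0,0,0,0],
)

```text
time_s: 12.3
ee_pos: [0.4862, 0.2244, 0.1331]
tool_rot: [0.003, -0.371, 0.929, -0.0]
force: [-5.1, -1.4, 22.8]
gripper_width: 0.0211
```

Run:
```python
from h import *
s=env.state();print(s['time_s'],s['ee_pos'],s['tool_rot'],s['gripper_width'],s['force'],s['torque'],s['joint_vel'])
c,i,d=snap('side','side9');cv2.imwrite('pics/sd9.png',cv2.resize(i[185:235,215:260],None,fx=12,fy=12))
x,y,z=s['ee_pos']
for p in((.4855,.2244,.183),(.4855,.2244,.105)): print([(a-b)*12 for a,b in zip(proj(c,p),(215,185))])
c,i,d=snap('wrist','w9');cv2.imwrite('pics/w9b.png',cv2.resize(i[190:310,240:400],None,fx=5,fy=5))
```

```text
12.3 [0.48619524 0.2243701  0.13306247] [ 2.68428876e-03 -3.70801585e-01  9.28708231e-01 -1.78172547e-05] 0.021074920390805475 [-5.05374879 -1.39394054 22.82213759] [-0.19870029  1.56899604  0.0426881 ] [-9.49653737e-04 -3.16134440e-04 -6.50116677e-04  6.91432466e-05
 -1.79357021e-04  1.80931101e-03]
[np.float64(182.1267407268724), np.float64(88.33137858585235)]
[np.float64(233.06199036349676), np.float64(400.05785140822525)]
```

View pics/sd9.png

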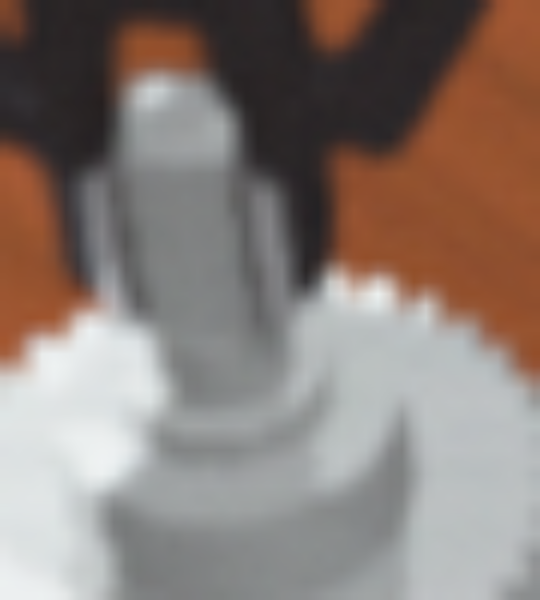

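View pics/w9b.png

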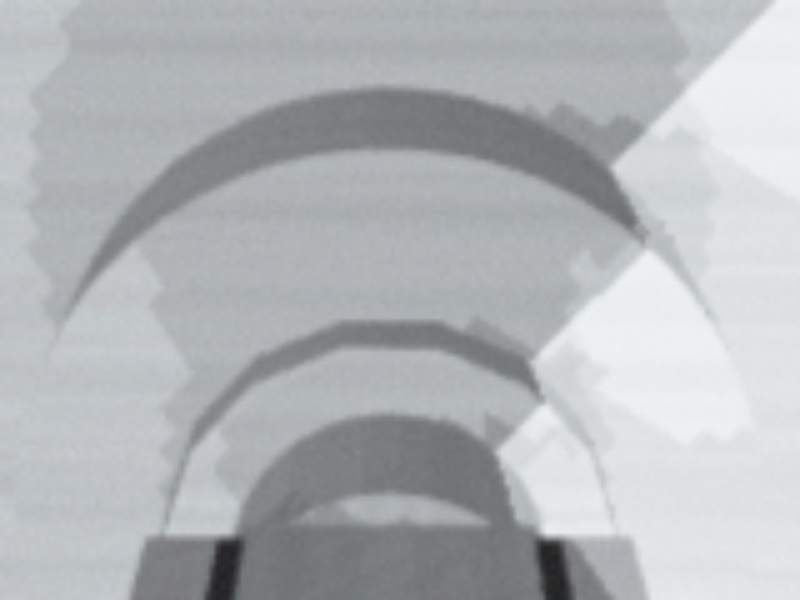

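>>> jog_arm(
  gripper=[0.9,0.9,0.9,0.9,0.9,0.9],
  slide=[
    [0,0,0],
    [0,0,0],
    [0,0,0],
    [0,0,0],
    [0,0,0],
    [0,0,0],
  ],
  turn=[0,0,0,0,0,0],
)

```text
time_s: 12.9
ee_pos: [0.4862, 0.2244, 0.1331]
tool_rot: [0.003, -0.371, 0.929, -0.0]
force: [-5.3, -2.3, 22.5]
gripper_width: 0.0209
```

Run:
```python
from h import *
s=env.state();print(s['time_s'],s['ee_pos'],s['gripper_width'],s['force'],s['joint_vel'].round(4))
c,i,d=snap('top','top9');cv2.imwrite('pics/tp9.png',i)
```

```text
12.9 [0.48622361 0.22437989 0.13305994] 0.020869789208269502 [-5.28697736 -2.29393042 22.50547652] [ 0.0005 -0.0007 -0.001   0.0011  0.0008  0.001 ]
```

View pics/tp9.png

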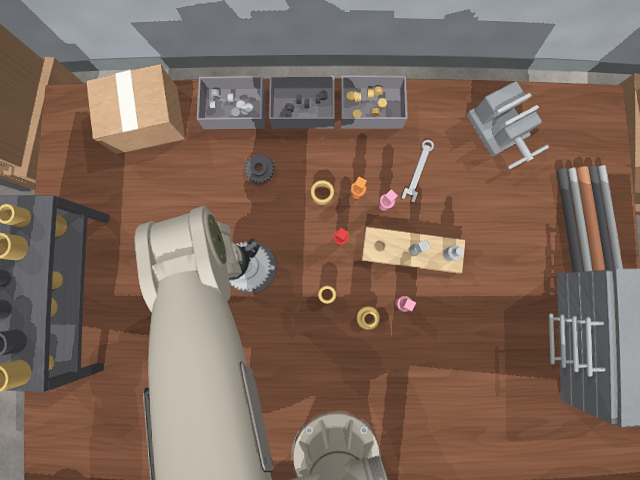

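The top view shows the bystanders and the other two shafts standing where they were. The shaft is steady at the hard stop, so I am handing the job in.

```bash
python3 -c "
from plant import env
env.close_job();s=env.state();print(s['time_s'],s['ee_pos'],s['force'])"
```

```text
the job is handed in; nothing more can be done
the job is handed in; nothing more can be done
```

The keyed shaft is in the gear's bore with its collar on the hub, and the arm is still gripping it and pressing it down. I handed the job in at about 13 s; it gives no verdict, so I can't say whether it passed.

I took the shaft from the rack hole nearest the gear by its square end and turned it about 37° counter-clockwise (about 0.64 rad). The key went into the keyway on the first try. I shifted the tool slightly sideways on the way down to relieve side load, then pushed against the spring to the stop.

**Last checks before handing in:**
- **Seated:** the tool stopped at z = 0.1331 m (0.1338 m expected at home) and did not move when I pushed harder. The upward force rose to about 22.5 N, against about 8.5 N for the spring at home less the shaft's weight. The side and wrist pictures show the collar on the hub.
- **Key:** I never saw the key itself. I worked out its direction from the square faces, its absence in every view and the stated turn range. The shaft then passed the 30 mm point where a misaligned key would stop, with no upward push.
- **Grip and position:** the opening was steady at 21 mm with 100 N of grip, no slip was visible and the arm was at rest. The tool was about 1 mm from the bore centre I measured.
- **Other parts:** the last top picture shows the other two shafts in the rack and the bystanders in view unmoved. The arm hides the nut block there; it was last seen standing in the wrist picture taken just before the shaft reached the stop.

**Small disagreements:** a steady side force of 5–6 N stayed on the tool at the end. The top and wrist cameras differed by about 3 mm in absolute position, so I used the wrist camera's relative measurement.

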